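Slide the keyed hub onto the gearmotor shaft

TASK

Two metal coupling hubs stand on the bench beside the gearmotor. Take the one whose bore has two keyways (a wide slot across the bore), turn it until its keyways line up with the two keys of the gearmotor's upright shaft, slide it down until it sits fully home on the shoulder and let go. Leave the other hub, with the small plain round bore, where it stands.

Things in the scene. Friction and masses are not known exactly. Their poses are not given: they have to be found in the camera images.
- keyed_hub: The hub to fit: a loose upright metal block with cut corners, 60 (its x) x 44 (its y) x 50 mm high, about 0.25 kg, on the bench. Its vertical through-bore is 30 mm across, with two opposite keyways 16 mm wide that make it 46 mm long along x, the long side. The two long faces, 44 mm apart, are flat to grip. Half a turn makes no difference. Origin: centre of the underside; z up.
- plain_hub: The hub to leave alone: the same outside block of 60 x 44 x 50 mm, standing upright, but with only a plain round bore of 16 mm, too small for the shaft. Origin: centre of the underside; z up.
- gearmotor: Fixed grey gearmotor, 92 x 80 mm (foot plate 116 x 80), motor can on one side, cover 43 mm above the bench, on it a round shoulder 64 mm across, its top 52 mm above the bench. From this stands the upright steel shaft, which does not turn. Origin: on the shaft's axis at bench level; z up, x along the line through the shaft's two keys (the housing stands turned by -0.95 rad in this frame).
- shaft_foot (a point): Shaft's axis at the shoulder's top, where the hub's underside centre ends up; axes as the gearmotor's (x through both keys). Shaft: 24 mm thick, 46 mm tall above the shoulder, the last 16 mm coned down to 10 mm; two opposite keys 10 mm wide, 40 mm across both, up to 31 mm above the shoulder, with rounded tops. The keyed hub's bore has 3 mm of room all round.

How it is judged:
At the end, for the whole second after the job is handed in: The keyed hub stands upright on the shaft, at rest: its underside within 6 mm of the shoulder, its middle within 10 mm of the shaft's axis, its keyways within 20 degrees of the line of the keys, tilted less than 8 degrees (horizontal distance between keyed_hub and shaft_foot below 0.01 m and z of keyed_hub in the frame of shaft_foot between -0.006 and 0.006 m and angle between the x axis of keyed_hub and the x axis of gearmotor, either way round below 0.35 rad and angle between keyed_hub's own z axis and vertical below 0.15 rad and linear speed of keyed_hub below 0.02 m/s); the robot touches nothing.
It fails at once if the plain hub is moved by more than 40 mm (distance of plain_hub from where it was at the start of the episode above 0.04 m).
It also fails if it takes over 32 s, if anything falls off the work surface, if the arm or the gripper's body presses on something with over 40 N, if the wrist force passes 120 N, or if a joint passes its speed limit or range.

ROBOT

A 6-joint arm with a two-finger parallel gripper is mounted at the origin on a cart in front of the work surface, level with it; the furniture and walls round the work are solid. World frame = base frame: x ahead of the robot, y to its left, z up, the work surface at z = 0. Lengths are in m, angles in rad, forces in N, time in s.
With the tool pointing down it reaches from about 0.35 to 0.975 m from the base axis. Payload 4.9 kg.
Tool frame: the origin (TCP) lies at the very end of the fingers, on their centre line; the grasp point (between the pads) lies manip.grip_point_offset behind it (manip.grip_point_offset is the distance from the TCP to the grasp point, in m); z points along the fingers, y is the line along which they close (so a half turn about z gives the same grasp; the last joint's range is limited). The gripper opens to 85 mm and grips with 20 to 120 N. Pads are 22 mm wide; open, the fingers measure 114 mm over their backs; the gripper's body (76 mm by 85 mm) begins 54 mm behind the grasp point. The pads swing forward as they close: fully open they stand 13 mm farther back than shut.
Start: joints at [-1.326, 0.053, 1.613, -0, 1.476, -0.119], TCP at [0.222, -0.584, 0.204] pointing down, gripper open.
Joint ranges: [-3.01, 3.01], [-1.01, 2.22], [0.06, 2.58], [-1.02, 4.17], [0.09, 2.62], [-3.14, 3.14]. Speed limits (rad/s): [2.57, 2.57, 3.14, 3.14, 3.14, 3.14].

INTERFACE

Orientations are given as a unit quaternion [w, x, y, z].
In Python, from plant import manip gives the robot as it stands.
- The arm moves only by the shell command python3 -m crank 'ROWS' [OPENING]. ROWS is JSON, a list of rows, each an object of numbers: "x", "y", "z": the shift along the tool's x, y, z in cm; "turn": the turn about the tool's z in rad. In form: [{"x": .., "y": .., "z": .., "turn": ..}, ...]. A call has 1 to 5 rows; each row shifts and turns the commanded pose from where the row before left it, along the tool's axes as they then stand; what a row does not reach is not made up. A row lasts 1/10 s, in which the tool goes at most 50 mm and 8.59 degrees, less where a joint would pass 70% of its speed; a pose out of reach is approached as far as the arm can. A call with a gripper value outside its range is refused whole. OPENING is the opening in per cent of the stroke, from 0 (shut) to 100 (fully open), set as the call begins (- or left out, the last holds). The fingers move at their own pace and stop on an object; the grip force is fixed at half the most. Time passes only in rows, so rows that do not move let the fingers close. It gives the time, the measured TCP pose, the force, the opening and the grip force at its end, in the units of the state.
- manip.state(): the state, without advancing time (a new reading comes with each control period).
- manip.grab_frame(name): name is "scene" or "side" or "wrist"; returns (picture, depth): 420x560x3 uint8, red, green, blue; 420x560 float32, m along the optical axis (not along the pixel's ray), 0 where there is no reading.
- manip.camera_model(name): a dict with "mtx" (3x3 intrinsics, pixels), "world_to_cam" (4x4, takes a point from world to camera coordinates). Camera axes: x right, y down, z forward; pixel columns grow to the right and rows downward; lengths in m; the calibration is good to about 2 mm. A picture is of the moment at which its call begins: read the wrist's pose just before it. camera_model takes no time and is no camera call; for the wrist camera it gives the pose at the moment of the call.
- manip.job_done(): hands the job in; it is judged then, once.
The state is a dict: "time": time; "joint_pos": joint angles; "joint_vel": joint speeds; "joint_efforts": joint torques, N m; "tool_pos": TCP position; "tool_rot": TCP orientation; "contact_force": force on the tool from outside, world axes, zero at the start; "ft_torque": the same for the moment, N m; "gripper_width": opening from 0.0 (shut) to 1.0 (fully open); "grasp_force": force on a finger pad.
Only numpy, scipy, OpenCV 4.12 (cv2) and the standard library are available. Lean on these libraries where they do the work, as an engineer would, in place of code of your own. Each camera call takes 0.05 s, during which the arm holds its last target. There are 200 camera calls.

## Working session

There is one attempt and no reset: what is moved stays moved. The work goes in short steps, Python scripts to look and compute and a shell command to move; the robot and the scene stay as the last step left them, time stands still between calls to the robot, and variables do not carry over. Pictures are saved under pics/ and viewed, at most 10 in all, crops included, and the job is handed in when it is done.

```bash
ls; mkdir -p pics; cat > h.py <<'E'
import numpy as np, cv2
from plant import manip
def grab(n):
    m=manip.camera_model(n); rgb,d=manip.grab_frame(n)
    return rgb,d,np.array(m["mtx"]),np.array(m["world_to_cam"])
def cloud(d,K,T):
    v,u=np.indices(d.shape); 
    p=np.stack([(u-K[0,2])/K[0,0]*d,(v-K[1,2])/K[1,1]*d,d],-1)
    C=np.linalg.inv(T); return p@C[:3,:3].T+C[:3,3]
E
python3 - <<'E'
from h import *
print(manip.state(), manip.grip_point_offset)
for n in ("scene","side","wrist"):
    rgb,d,K,T=grab(n); np.savez(f"pics/{n}.npz",rgb=rgb,d=d,K=K,T=T)
    cv2.imwrite(f"pics/{n}0.png",rgb[...,::-1]); print(n,K.tolist(),np.linalg.inv(T).round(3).tolist())
a=[cv2.imread(f"pics/{n}0.png") for n in ("scene","side","wrist")]
cv2.imwrite("pics/a.png",cv2.resize(np.vstack([np.hstack(a[:2]),np.hstack([a[2],a[2]*0])]),(800,600)))
E
```

```text
pics
{'time': 0.0, 'joint_pos': array([-1.32601502e+00,  5.33532131e-02,  1.61429652e+00, -4.16636514e-06,
        1.47602582e+00, -1.19021437e-01]), 'joint_vel': array([ 7.16245519e-05,  4.73918782e-04, -1.80520924e-03, -2.65759514e-04,
       -1.31735638e-03,  1.59489878e-04]), 'joint_efforts': array([-1.41166747e-03, -3.93681335e+01, -3.70180249e+01, -1.71254096e-04,
        7.00518911e-03,  1.10445157e-05]), 'tool_pos': array([ 0.22221278, -0.58342637,  0.20246385]), 'tool_rot': array([-1.03926304e-03,  9.83500943e-01,  1.80899999e-01, -6.75127903e-05]), 'contact_force': array([ 0.71267307, -0.23942349, -0.34541847]), 'ft_torque': array([ 0.03213449, -0.00202818, -0.00333645]), 'grasp_force': 0.0, 'gripper_width': 1.0005692387529008} 0.0187
scene [[465.56004858666057, 0.0, 282.34313152890945], [0.0, 465.56004858666057, 209.92790755284216], [0.0, 0.0, 1.0]] [[-0.692, -0.462, 0.555, 0.009], [-0.722, 0.416, -0.553, 0.604], [0.025, -0.783, -0.622, 0.608], [0.0, 0.0, 0.0, 1.0]]
side [[540.3466344184072, 0.0, 273.9220690599673], [0.0, 540.3466344184072, 211.2984369079627], [0.0, 0.0, 1.0]] [[-0.65, -0.67, 0.358, 0.193], [-0.76, 0.578, -0.299, 0.373], [-0.007, -0.466, -0.885, 0.87], [0.0, 0.0, 0.0, 1.0]]
wrist [[296.3584003703708, 0.0, 279.04795650173065], [0.0, 296.3584003703708, 209.57370575712915], [0.0, 0.0, 1.0]] [[0.355, -0.892, -0.281, 0.295], [-0.935, -0.34, -0.104, -0.556], [-0.003, 0.299, -0.954, 0.372], [0.0, 0.0, 0.0, 1.0]]
```

View pics/a.png

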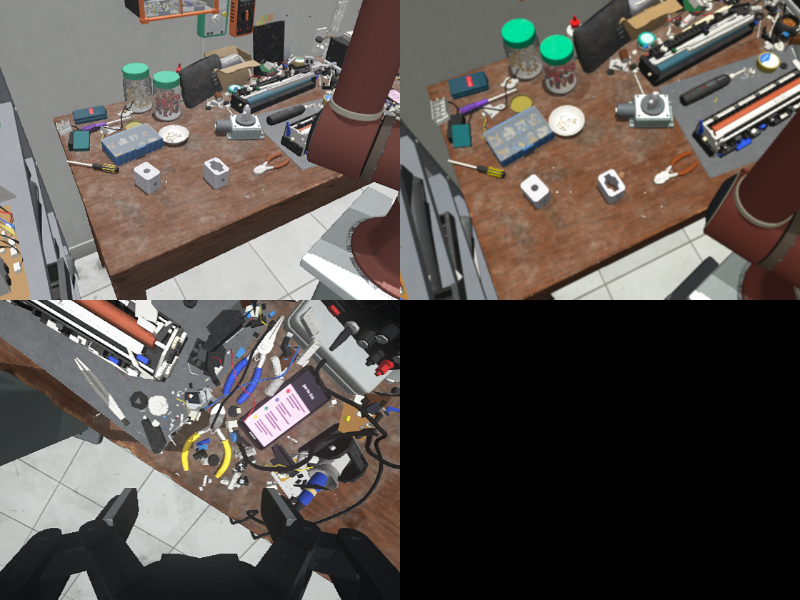

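The overview shows the keyed hub (slotted bore) at about side pixel (294,260), the plain hub at about (189,266) and the gearmotor at about (347,151). Next I measure them.

```bash
python3 - <<'E'
from h import *
z=np.load("pics/side.npz"); rgb,d,K,T=[z[k] for k in("rgb","d","K","T")]
P=cloud(d,K,T)
def comp(m,seed):
    n,l,s,c=cv2.connectedComponentsWithStats(m.astype(np.uint8)); 
    k=min(range(1,n),key=lambda i:np.hypot(*(c[i]-seed))+(1e3 if s[i,4]<60 else 0)); return l==k,s[k]
for nm,s in(("keyed",(294,255)),("plain",(189,262))):
    m,st=comp((abs(P[...,2]-.05)<.006)&(d>0),s)
    q=P[m][:,:2]; r=cv2.minAreaRect((q*1000).astype(np.float32)); print(nm,st,r,P[m][:,2].mean())
for h,t in((.052,.004),(.043,.004),(.098,.004),(.083,.004)):
    m,st=comp((abs(P[...,2]-h)<t)&(d>0),(347,148)); q=P[m][:,:2]; print(h,st,cv2.minAreaRect((q*1000).astype(np.float32)))
c=rgb[90:290,150:410,::-1]; cv2.imwrite("pics/b.png",cv2.resize(c,None,fx=3,fy=3,interpolation=cv2.INTER_CUBIC))
E
```

```text
keyed [277 237  38  40 592] ((438.6430358886719, 123.76579284667969), (44.930904388427734, 60.7358283996582), 79.67670440673828) 0.04941333097224459
plain [169 245  39  39 858] ((544.1441040039062, 265.3505554199219), (61.180450439453125, 44.459800720214844), 1.916373372077942) 0.049639293584888035
0.052 [336 132  35  30 574] ((531.1323852539062, -98.45389556884766), (63.288204193115234, 61.23356628417969), 34.60422897338867)
0.043 [304 133  74  35 981] ((546.0230102539062, -82.2559814453125), (133.31777954101562, 75.95883178710938), 48.223262786865234)
0.098 [ 245    0  151   71 1475] ((756.1895751953125, -212.4134521484375), (330.1824645996094, 72.84764862060547), 77.68291473388672)
0.083 [348 132  14  14  74] ((528.1290893554688, -92.30226135253906), (22.15633773803711, 22.87023162841797), 26.97641372680664)
```

View pics/b.png

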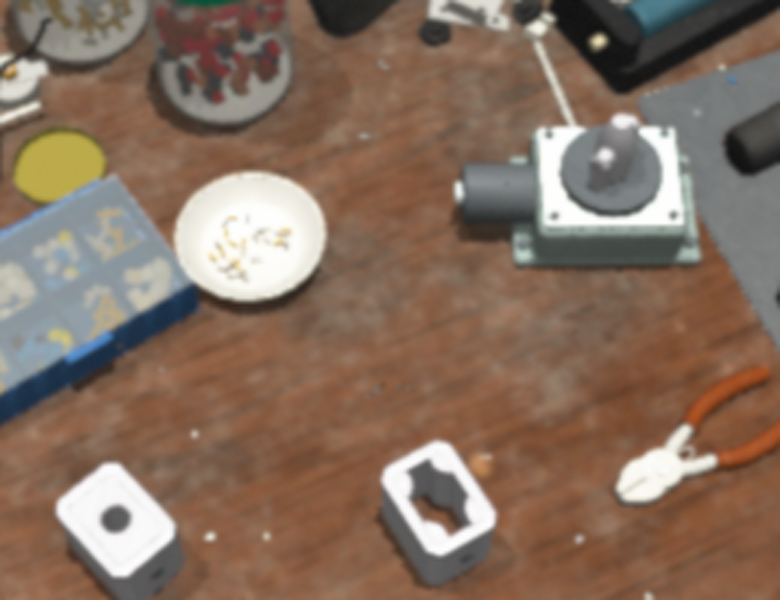

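The crop shows the keyed hub's slotted bore at crop (438,497). The plain hub is at (116,518) and the shaft on its round shoulder is at (612,165), with one key visible to its lower left. This gives keyed hub at about (0.439, 0.124) with its long axis at -10.3°. The shaft is at about (0.531, -0.098) with its keys at about 102.6°. I'll move above the hub now.

```bash
python3 -m crank '[{"x":3.2,"y":-3.5},{"x":3.2,"y":-3.5},{"x":3.2,"y":-3.5},{"x":3.2,"y":-3.5},{"x":3.2,"y":-3.5}]' 100
python3 -m crank '[{"x":3.2,"y":-3.5},{"x":3.2,"y":-3.5},{"x":3.2,"y":-3.5},{"x":2.5,"y":-3.8},{"x":2.5,"y":-3.8}]'
python3 -m crank '[{"x":2.5,"y":-3.8},{"x":2.5,"y":-3.8},{"x":2.5,"y":-3.8},{"x":2.5,"y":-3.8},{"x":2.5,"y":-3.8}]'
```

```text
schema error: expected keys x, y, z, turn
schema error: expected keys x, y, z, turn
schema error: expected keys x, y, z, turn
```

```bash
python3 -m crank '[{"x":3.2,"y":-3.5,"z":0,"turn":0},{"x":3.2,"y":-3.5,"z":0,"turn":0},{"x":3.2,"y":-3.5,"z":0,"turn":0},{"x":3.2,"y":-3.5,"z":0,"turn":0},{"x":3.2,"y":-3.5,"z":0,"turn":0}]' 100
```

```text
time: 0.65
tool_pos: [0.3098, -0.3617, 0.2033]
tool_rot: [-0.0, 0.984, 0.181, 0.0]
contact_force: [1.0, 0.1, 0.2]
gripper_width: 0.997
grasp_force: 0.0
```

```bash
python3 -m crank '[{"x":3.2,"y":-3.5,"z":0,"turn":0},{"x":3.2,"y":-3.5,"z":0,"turn":0},{"x":3.2,"y":-3.5,"z":0,"turn":0},{"x":2.5,"y":-3.8,"z":0,"turn":0},{"x":2.5,"y":-3.8,"z":0,"turn":0}]'
python3 -m crank '[{"x":2.5,"y":-3.8,"z":0,"turn":0},{"x":2.5,"y":-3.8,"z":0,"turn":0},{"x":2.5,"y":-3.8,"z":0,"turn":0},{"x":2.5,"y":-3.8,"z":0,"turn":0},{"x":2.5,"y":-3.8,"z":0,"turn":0}]'
python3 -m crank '[{"x":0,"y":0,"z":0,"turn":0.14},{"x":0,"y":0,"z":0,"turn":0.14},{"x":0,"y":0,"z":0,"turn":0.14},{"x":0,"y":0,"z":0,"turn":0.12},{"x":0,"y":0,"z":0,"turn":0}]'
```

```text
time: 1.15
tool_pos: [0.3817, -0.1406, 0.2035]
tool_rot: [0.0, 0.984, 0.181, 0.0]
contact_force: [1.3, -0.4, -0.3]
gripper_width: 0.997
grasp_force: 0.0
time: 1.65
tool_pos: [0.4308, 0.0815, 0.2036]
tool_rot: [0.0, 0.983, 0.181, 0.0]
contact_force: [0.7, -0.2, -0.3]
gripper_width: 1.001
grasp_force: 0.0
time: 2.15
tool_pos: [0.4306, 0.0796, 0.2034]
tool_rot: [0.0, 0.996, -0.088, -0.0]
contact_force: [0.3, 0.3, -0.2]
gripper_width: 1.003
grasp_force: 0.0
```

```bash
cat >> h.py <<'E'
from scipy.spatial.transform import Rotation as R
def tool():
    s=manip.state(); q=s["tool_rot"]; M=R.from_quat([q[1],q[2],q[3],q[0]]).as_matrix(); return np.array(s["tool_pos"]),M
def rect(m,P):
    (c,(w,h),a)=cv2.minAreaRect((P[m][:,:2]*1000).astype(np.float32))
    return np.array(c)/1000,(w,h),np.deg2rad(a if w>h else a+90)
def comps(m,amin=80):
    n,l,s,c=cv2.connectedComponentsWithStats(m.astype(np.uint8)); return [(l==i,c[i]) for i in range(1,n) if s[i,4]>amin]
E
python3 - <<'E'
from h import *
p,M=tool(); rgb,d,K,T=grab("wrist"); cv2.imwrite("pics/w1.png",rgb[...,::-1]); P=cloud(d,K,T)
for m,c in comps((abs(P[...,2]-.05)<.006)&(d>0),500):
    ctr,s,a=rect(m,P); e=M.T@np.r_[ctr-p[:2],0]
    yaw=np.arctan2(M[1,0],M[0,0]); print(c,ctr,s,np.rad2deg(a),"err tool cm",e*100,"turn",-((a-yaw+np.pi/2)%np.pi-np.pi/2), P[m][:,2].mean())
E
```

```text
[435.61447619  59.89257143] [ 0.53122937 -0.09876167] (63.48484802246094, 62.96485137939453) 77.46905517578125 err tool cm [ 1.30222270e+01  1.58068612e+01 -5.75072163e-03] turn -1.5277931792354962 0.05066897995192209
[ 85.20588235 113.75352113] [0.5436449  0.26651801] (60.139034271240234, 44.97494888305664) 2.0669291019439697 err tool cm [ 7.85956020e+00 -2.03757417e+01 -7.04112838e-03] turn -0.2117778162431707 0.04854002833616689
[239.3817292  187.19168026] [0.43885815 0.12469392] (44.159122467041016, 59.015560150146484) 169.95182037353516 err tool cm [ 2.13095333e-02 -4.58001127e+00 -5.59092987e-04] turn -0.0003292796953333621 0.048619193956106754
[481.74488404 195.13233288] [ 0.39259174 -0.15867442] (61.74032974243164, 121.09283447265625) 122.84368515014648 err tool cm [4.19191517e-01 2.41292851e+01 2.63383436e-03] turn 0.8218627844275135 0.04974171771923475
[524.09364548 192.91471572] [ 0.37541934 -0.19004745] (80.25904846191406, 25.71267318725586) 80.30020904541016 err tool cm [-7.23206827e-01  2.75184601e+01  3.70829569e-03] turn 1.5643865176986944 0.05230733050722218
```

View pics/w1.png

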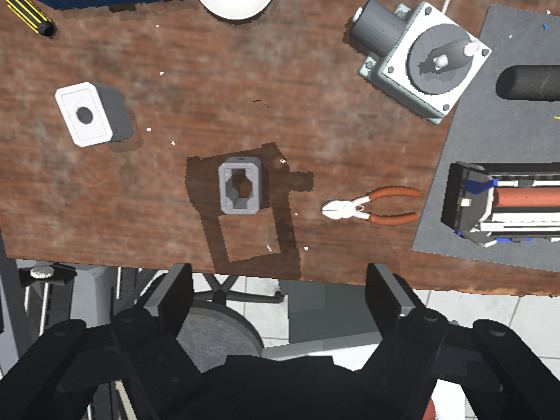

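The wrist view shows the keyed hub at (240,187), the plain hub at (85,114) and the shaft on its shoulder at (440,58). The hub needs only y -4.6 cm and no turn. I'll shift across, then descend.

```bash
python3 -m crank '[{"x":0,"y":-2.3,"z":2,"turn":0},{"x":0,"y":-2.3,"z":2,"turn":0},{"x":0,"y":0,"z":4,"turn":0},{"x":0,"y":0,"z":3,"turn":0},{"x":0,"y":0,"z":0,"turn":0}]'
python3 -m crank '[{"x":0,"y":0,"z":3,"turn":0},{"x":0,"y":0,"z":3,"turn":0},{"x":0,"y":0,"z":2,"turn":0},{"x":0,"y":0,"z":0,"turn":0},{"x":0,"y":0,"z":0,"turn":0}]'
```

```text
time: 2.7
tool_pos: [0.4348, 0.1245, 0.0886]
tool_rot: [0.001, 0.996, -0.087, -0.005]
contact_force: [0.7, 0.2, 0.0]
gripper_width: 0.998
grasp_force: 0.0
time: 3.2
tool_pos: [0.4401, 0.1249, 0.0153]
tool_rot: [-0.0, 0.996, -0.088, 0.001]
contact_force: [-0.3, -0.4, 0.9]
gripper_width: 0.999
grasp_force: 0.0
```

```bash
python3 -m crank '[{"x":0,"y":0,"z":0,"turn":0},{"x":0,"y":0,"z":0,"turn":0},{"x":0,"y":0,"z":0,"turn":0},{"x":0,"y":0,"z":0,"turn":0},{"x":0,"y":0,"z":0,"turn":0}]' 0
python3 -m crank '[{"x":0,"y":0,"z":0,"turn":0},{"x":0,"y":0,"z":0,"turn":0},{"x":0,"y":0,"z":0,"turn":0}]'
```

```text
time: 3.7
tool_pos: [0.4401, 0.1247, 0.0155]
tool_rot: [0.0, 0.996, -0.088, 0.001]
contact_force: [-2.2, -1.5, 6.9]
gripper_width: 0.49
grasp_force: 60.2
time: 4.0
tool_pos: [0.44, 0.1247, 0.0155]
tool_rot: [0.0, 0.996, -0.088, 0.001]
contact_force: [-1.7, -0.3, 6.0]
gripper_width: 0.492
grasp_force: 60.2
```

Gripped at width 0.49 (about 42 mm). I'll lift, go partway and look at the shaft and the held hub.

```bash
python3 -m crank '[{"x":0,"y":0,"z":-2,"turn":0},{"x":0,"y":0,"z":-3.5,"turn":0},{"x":0,"y":0,"z":-3.5,"turn":0},{"x":0,"y":0,"z":-3.5,"turn":0},{"x":0,"y":0,"z":-3.5,"turn":0}]'
python3 -m crank '[{"x":0,"y":3,"z":0,"turn":0},{"x":0,"y":4,"z":0,"turn":0},{"x":0,"y":4,"z":0,"turn":0},{"x":0,"y":3,"z":0,"turn":0},{"x":0,"y":0,"z":0,"turn":0}]'
python3 - <<'E'
from h import *
p,M=tool(); print(p); rgb,d,K,T=grab("wrist"); np.savez("pics/w2.npz",rgb=rgb,d=d,K=K,T=T,p=p,M=M); cv2.imwrite("pics/w2.png",rgb[...,::-1]); P=cloud(d,K,T)
near=np.hypot(P[...,0]-.5312,P[...,1]+.0988)<.036
m=near&(abs(P[...,2]-.052)<.004); print(rect(m,P), P[m][:,2].mean())
for lo,hi in((.058,.07),(.07,.079),(.079,.085),(.092,.1)):
    k=near&(P[...,2]>lo)&(P[...,2]<hi)&(np.hypot(P[...,0]-.5312,P[...,1]+.0988)<.026); q=P[k][:,:2]
    print(lo,k.sum(),q.mean(0),rect(k,P)[1:])
h=p[2]+.034; k=(abs(P[...,2]-h)<.008)&(np.hypot(P[...,0]-p[0],P[...,1]-p[1])<.05); c,s,a=rect(k,P)
print("hub",c,s,np.rad2deg(a),"tool off cm",M.T@np.r_[c-p[:2],0]*100,"yaw",np.rad2deg(np.arctan2(M[1,0],M[0,0])))
E
```

```text
time: 4.5
tool_pos: [0.4382, 0.1248, 0.1746]
tool_rot: [0.0, 0.996, -0.088, -0.0]
contact_force: [0.3, -0.2, -3.0]
gripper_width: 0.485
grasp_force: 62.3
time: 5.0
tool_pos: [0.4135, -0.0155, 0.1732]
tool_rot: [0.001, 0.996, -0.09, -0.0]
contact_force: [1.3, 0.4, -3.3]
gripper_width: 0.485
grasp_force: 62.4
[ 0.41348327 -0.01551758  0.17324003]
(array([ 0.5313667 , -0.09882095]), (63.178306579589844, 62.70675277709961), np.float64(0.4044616317328453)) 0.05087758134065285
0.058 107 [ 0.52512501 -0.08863118] ((40.44761276245117, 18.834856033325195), np.float64(1.4483941141434922))
0.07 162 [ 0.52794446 -0.09259359] ((20.73503303527832, 40.7789192199707), np.float64(1.6068903154963086))
0.079 434 [ 0.53006696 -0.09661972] ((23.450971603393555, 35.07170486450195), np.float64(2.330508900689776))
0.092 303 [ 0.53084148 -0.09809099] ((14.494218826293945, 13.048152923583984), np.float64(1.0654551849447722))
hub [ 0.41188885 -0.0143882 ] (68.70413208007812, 61.21376037597656) 79.76791381835938 tool off cm [-1.77163872e-01 -8.24007198e-02  6.70866889e-06] yaw -10.367847001377609
```

View pics/w2.png

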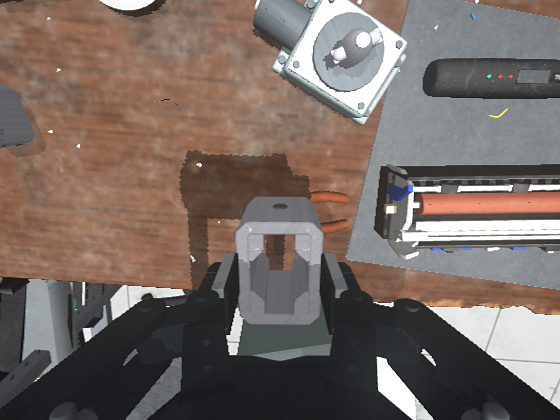

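The hub sits squarely in the fingers at (280,258). The shaft and keys are at (357,45), running lower-left to upper-right. I'll refine the key angle and the hub's offset from the same frame.

```bash
python3 - <<'E'
from h import *
z=np.load("pics/w2.npz"); d,K,T,p,M=[z[k] for k in("d","K","T","p","M")]; P=cloud(d,K,T)
c=np.array([.5313,-.0988]); v=P[...,:2]-c; r=np.hypot(v[...,0],v[...,1])
for lo,hi in((.058,.085),(.074,.085)):
    k=(r>.0145)&(r<.022)&(P[...,2]>lo)&(P[...,2]<hi); a=np.arctan2(v[...,1],v[...,0])[k]
    print(k.sum(),np.rad2deg(np.angle(np.exp(2j*a).mean())/2)%180,np.histogram(np.rad2deg(a),bins=12,range=(-180,180))[0])
# cover rect
k=(r<.08)&(abs(P[...,2]-.0425)<.003); ms=max(comps(k),key=lambda t:t[0].sum())[0]; print("cover",rect(ms,P))
t=(P-p)@M; print
for lim in(.006,):
  k=(abs(t[...,2]+.0345)<.003)&(abs(t[...,0])<.04)&(abs(t[...,1])<.03)
  x=t[k]; print("hub top tool: x",np.percentile(x[:,0],[1,99]),"y at front",np.percentile(x[x[:,0]>.022][:,1],[1,99]), "z",x[:,2].mean())
  # bore key centre line
k=(t[...,2]<-.015)&(t[...,2]>-.033)&(t[...,0]>.025)&(t[...,0]<.04); print("front face x",np.percentile(t[k][:,0],[5,50,95]))
E
```

```text
282 104.36295178651086 [  0   0  17  79   3   0   0   0   8 162  13   0]
211 104.02006149554687 [  0   0  11  78   3   0   0   0   8 108   3   0]
cover (array([ 0.53117761, -0.09913303]), (84.29199981689453, 72.00032043457031), np.float64(0.8706002100991626))
hub top tool: x [-0.03061317  0.02828884] y at front [-0.02112094  0.01903688] z -0.033501733040368555
front face x [0.02581411 0.02821574 0.02860459]
```

```bash
python3 -m crank '[{"x":3.3,"y":1.6,"z":0,"turn":0},{"x":3.3,"y":1.6,"z":0,"turn":0},{"x":3.3,"y":1.6,"z":0,"turn":0},{"x":3.15,"y":1.4,"z":0,"turn":0},{"x":0,"y":0,"z":0,"turn":0.12}]'
python3 -m crank '[{"x":0,"y":0,"z":0,"turn":0.14},{"x":0,"y":0,"z":0,"turn":0.14},{"x":0,"y":0,"z":0,"turn":0.14},{"x":0,"y":0,"z":0,"turn":0.14},{"x":0,"y":0,"z":0,"turn":0.14}]'
python3 -m crank '[{"x":0,"y":0,"z":0.5,"turn":0.14},{"x":0,"y":0,"z":1,"turn":0.14},{"x":0,"y":0,"z":1,"turn":0.04},{"x":0,"y":0,"z":0,"turn":0},{"x":0,"y":0,"z":0,"turn":0}]'
cat > look.py <<'E'
from h import *
import sys
p,M=tool(); yaw=np.rad2deg(np.arctan2(M[1,0],M[0,0])); rgb,d,K,T=grab("wrist"); cv2.imwrite(f"pics/{sys.argv[1]}.png",rgb[...,::-1]); P=cloud(d,K,T)
t=(P-p)@M
k=(abs(t[...,2]+.0335)<.003)&(abs(t[...,0])<.04)&(abs(t[...,1])<.03); x=t[k]
print(p,"yaw",yaw,"tilt",M[:2,2],"hub top x",np.percentile(x[:,0],[1,99]),"y",np.percentile(x[x[:,0]>.022][:,1],[1,99]))
h=M[:2,:2]@np.array([-.0012,-.001])+p[:2]; e=np.r_[np.array([.5313,-.0988])-h,0]
print("hub",h,"move tool cm",(M.T@e)[:2]*100,"turn",-np.deg2rad((104.2-yaw+90)%180-90))
E
python3 look.py w3
```

```text
time: 5.55
tool_pos: [0.5345, -0.0976, 0.1727]
tool_rot: [-0.0, 0.989, -0.149, -0.0]
contact_force: [0.1, 0.2, -4.0]
gripper_width: 0.487
grasp_force: 62.5
time: 6.05
tool_pos: [0.5321, -0.0953, 0.173]
tool_rot: [-0.0, 0.878, -0.48, -0.001]
contact_force: [-0.4, -0.1, -3.0]
gripper_width: 0.491
grasp_force: 62.5
time: 6.55
tool_pos: [0.532, -0.0959, 0.1483]
tool_rot: [0.0, 0.792, -0.611, -0.001]
contact_force: [0.2, -0.1, -2.1]
gripper_width: 0.49
grasp_force: 62.5
[ 0.53197416 -0.09586938  0.14829085] yaw -75.28442835045195 tilt [-0.00100875  0.00064292] hub top x [-0.03173307  0.02722698] y [-0.02011038  0.01894824]
hub [ 0.53263653 -0.09445472] move tool cm [0.3863245  0.23964839] turn 0.008998422814552064
```

View pics/w3.png

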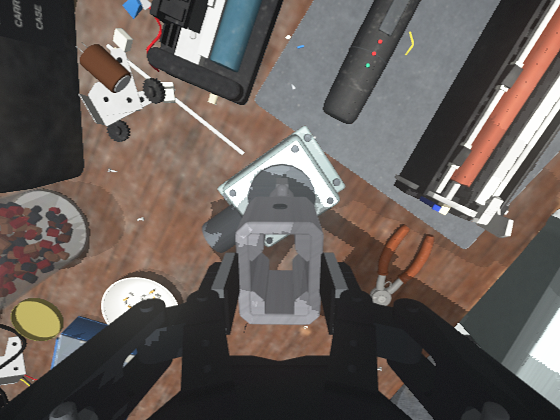

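The hub hangs just off the shaft: hub top at (280,265), shoulder at (285,185). It needs about 4.5 mm in x and 2 mm in y. I'll correct that and check.

```bash
python3 -m crank '[{"x":0.45,"y":0.2,"z":1,"turn":0.01},{"x":0,"y":0,"z":1,"turn":0},{"x":0,"y":0,"z":0,"turn":0},{"x":0,"y":0,"z":0,"turn":0}]'
sed -i 's/-.0012,-.001\]/-.0018,-.0008]/' look.py; python3 look.py w4
python3 - <<'E'
from h import *
rgb,d,K,T=grab("side"); P=cloud(d,K,T)
k=(abs(P[...,2]-.162)<.006)&(np.hypot(P[...,0]-.531,P[...,1]+.099)<.045); print("side hub top",rect(k,P),P[k][:,2].mean(),k.sum())
a=cv2.resize(rgb[80:220,260:460,::-1],None,fx=3,fy=3); b=grab("scene")[0][...,::-1]; b=cv2.resize(b[100:240,240:440],None,fx=3,fy=3); cv2.imwrite("pics/c.png",cv2.resize(np.hstack([a,b]),None,fx=.66,fy=.66))
E
```

```text
time: 7.0
tool_pos: [0.5307, -0.1017, 0.1279]
tool_rot: [0.0, 0.788, -0.616, -0.001]
contact_force: [0.3, 0.8, -3.9]
gripper_width: 0.486
grasp_force: 62.5
[ 0.53071524 -0.10169438  0.12789365] yaw -75.99495684455033 tilt [-0.0014002   0.00056854] hub top x [-0.031578    0.02717823] y [-0.0201609   0.01916918]
hub [ 0.53105585 -0.09975428] move tool cm [-0.08668259 -0.04678373] turn -0.003402638836702325
side hub top (array([ 0.53421747, -0.09581618]), (55.034385681152344, 67.46141815185547), np.float64(2.503256775589556)) 0.16226188074509904 519
```

View pics/c.png

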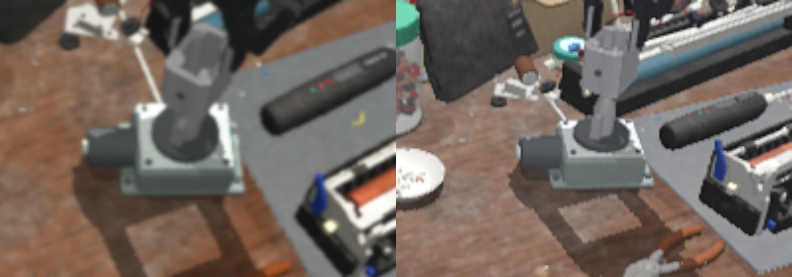

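The hub hangs directly over the shaft in both views, at (195,75) and (612,65). The residual error is about 1 mm, so I'll descend while watching the force.

```bash
python3 -m crank '[{"x":-0.05,"y":0,"z":0.9,"turn":0},{"x":0,"y":0,"z":0.9,"turn":0},{"x":0,"y":0,"z":0.7,"turn":0},{"x":0,"y":0,"z":0,"turn":0},{"x":0,"y":0,"z":0,"turn":0}]'
python3 -m crank '[{"x":0,"y":0,"z":0.4,"turn":0},{"x":0,"y":0,"z":0.4,"turn":0},{"x":0,"y":0,"z":0,"turn":0}]'
```

```text
time: 7.65
tool_pos: [0.5308, -0.1012, 0.1031]
tool_rot: [0.0, 0.788, -0.616, -0.0]
contact_force: [0.1, -0.2, -2.7]
gripper_width: 0.487
grasp_force: 62.4
time: 7.95
tool_pos: [0.5307, -0.1012, 0.095]
tool_rot: [0.0, 0.788, -0.616, -0.001]
contact_force: [-0.9, 0.0, -3.4]
gripper_width: 0.488
grasp_force: 62.5
```

```bash
python3 -m crank '[{"x":0,"y":0,"z":0.6,"turn":0},{"x":0,"y":0,"z":0.6,"turn":0},{"x":0,"y":0,"z":0.6,"turn":0},{"x":0,"y":0,"z":0.5,"turn":0},{"x":0,"y":0,"z":0,"turn":0}]'
python3 -m crank '[{"x":0,"y":0,"z":0.1,"turn":0},{"x":0,"y":0,"z":0.1,"turn":0},{"x":0,"y":0,"z":0,"turn":0}]'
```

```text
time: 8.45
tool_pos: [0.5302, -0.101, 0.0713]
tool_rot: [0.0, 0.788, -0.616, -0.001]
contact_force: [-0.1, -0.3, -3.6]
gripper_width: 0.485
grasp_force: 62.4
time: 8.75
tool_pos: [0.5312, -0.1013, 0.0709]
tool_rot: [-0.0, 0.788, -0.616, 0.0]
contact_force: [-0.2, -0.4, -2.1]
gripper_width: 0.49
grasp_force: 62.5
```

```bash
python3 -m crank '[{"x":0,"y":0,"z":0.15,"turn":0},{"x":0,"y":0,"z":0,"turn":0},{"x":0,"y":0,"z":0,"turn":0}]'; python3 -m crank '[{"x":0,"y":0,"z":0.1,"turn":0},{"x":0,"y":0,"z":0,"turn":0},{"x":0,"y":0,"z":0,"turn":0}]'
```

```text
time: 9.05
tool_pos: [0.5311, -0.1013, 0.0692]
tool_rot: [0.0, 0.788, -0.616, 0.0]
contact_force: [-0.0, 0.0, -2.9]
gripper_width: 0.487
grasp_force: 62.5
time: 9.35
tool_pos: [0.5311, -0.1013, 0.0682]
tool_rot: [0.0, 0.788, -0.616, -0.0]
contact_force: [-0.5, 0.1, -2.7]
gripper_width: 0.493
grasp_force: 62.5
```

```bash
python3 -m crank '[{"x":0,"y":0,"z":0.1,"turn":0},{"x":0,"y":0,"z":0,"turn":0},{"x":0,"y":0,"z":0,"turn":0}]'; python3 -m crank '[{"x":0,"y":0,"z":0,"turn":0},{"x":0,"y":0,"z":0,"turn":0},{"x":0,"y":0,"z":0,"turn":0},{"x":0,"y":0,"z":0,"turn":0},{"x":0,"y":0,"z":0,"turn":0}]' 100;  python3 look.py w5
```

```text
time: 9.65
tool_pos: [0.5313, -0.1014, 0.0676]
tool_rot: [-0.0, 0.788, -0.616, 0.0]
contact_force: [-0.9, 0.1, 1.3]
gripper_width: 0.486
grasp_force: 62.9
time: 10.15
tool_pos: [0.5312, -0.1013, 0.0673]
tool_rot: [-0.0, 0.788, -0.616, 0.0]
contact_force: [-0.4, 0.1, -1.5]
gripper_width: 0.999
grasp_force: 0.0
[ 0.53121767 -0.10130927  0.06729153] yaw -75.98687227240528 tilt [ 2.53291977e-04 -4.77585540e-05] hub top x [-0.03185287  0.0271717 ] y [-0.01950135  0.01958683]
hub [ 0.531558   -0.09936912] move tool cm [-0.06146535  0.01125131] turn -0.003261536434155411
```

View pics/w5.png

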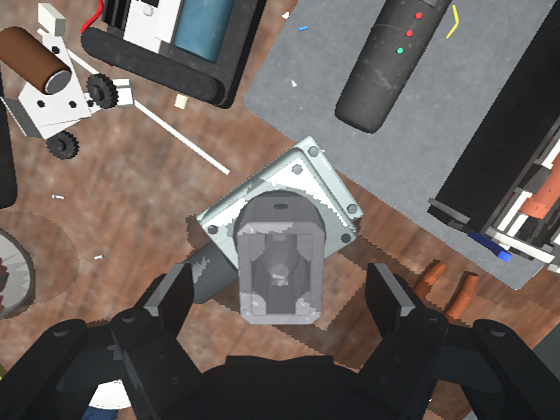

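The hub sits on the shoulder with the shaft and keys visible inside its bore at (280,270), and the fingers are clear on both sides. I'll withdraw upward.

```bash
python3 -m crank '[{"x":0,"y":0,"z":-2,"turn":0},{"x":0,"y":0,"z":-3,"turn":0},{"x":0,"y":0,"z":-4,"turn":0},{"x":0,"y":0,"z":-4,"turn":0},{"x":0,"y":0,"z":0,"turn":0}]'
python3 - <<'E'
from h import *
for n in("wrist","side"):
    rgb,d,K,T=grab(n); P=cloud(d,K,T); cv2.imwrite(f"pics/f{n}.png",rgb[...,::-1])
    k=(abs(P[...,2]-.102)<.006)&(np.hypot(P[...,0]-.531,P[...,1]+.099)<.045); c,s,a=rect(k,P); print(n,c,s,np.rad2deg(a),P[k][:,2].mean())
    q=P[k]; print("slope",np.linalg.lstsq(np.c_[q[:,:2],np.ones(len(q))],q[:,2],rcond=None)[0][:2])
E
```

```text
time: 10.7
tool_pos: [0.5349, -0.1025, 0.2051]
tool_rot: [-0.002, 0.788, -0.616, 0.006]
contact_force: [0.9, -0.9, 1.2]
gripper_width: 1.001
grasp_force: 0.0
wrist [ 0.53034558 -0.09911423] (44.00490188598633, 59.27757263183594) 104.19442653656006 0.10051207717869919
slope [3.41027429e-05 1.62892029e-04]
side [ 0.53122247 -0.09961656] (43.97837448120117, 62.1514892578125) 104.66003608703613 0.10101560448405505
slope [ 0.00508502 -0.00329982]
```

The hub's top is at 0.101 m (0.102 nominal), it is level, centred within 1 mm and at 104.2°, so it is fully home.

```bash
python3 -c "
from plant import manip
print(manip.job_done())"
```

```text
the job is handed in; nothing more can be done
None
```

The keyed hub is fitted fully home on the shaft with its keyways on the keys and released. The plain hub was left untouched, and the job was handed in at about 11 s of the 32 s; no verdict came back.

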